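# Slide the drip tray home under the tap deck

## Task

Take the metal cup off the pulled-out drip tray and stand it upright on the round cork coaster. Then take the tray by its front handle and slide it flat along the counter, under the slotted deck of the tap, until it bears on the soft drain seal at the back: feel for the seal, lean on it gently but firmly for a moment, let go, and leave the tray resting against it. Do not let the tray rub on the underside of the deck, do not ram the seal or the sides, and leave the other things where they stand.

Things in the scene. Friction and masses are not known exactly. Their poses are not given: they have to be found in the camera images.
- tray: Plain steel drip tray with a slotted flat top, loose on the counter in front of the tap; 160 long (x) x 120 wide (y) x 34 high, 0.5 to 0.85 kg. Origin at the middle of its underside; +x points to the end that goes in first, z up. An upright handle fin sticks out of its front (-x) end. It starts askew by up to about 17 degrees and off the bay's centre line by up to 50 mm.
- tray_handle (a point): Point on the tray's handle fin, 105 mm from the tray's middle towards -x and 34 mm above its underside. The fin is an upright plate 12 thick (y) reaching from the tray's front end (x = -80 mm) to x = -129 mm, and from 12 to 44 mm above the counter; pinch it from above across its thickness. Axes as the tray's.
- cup: Plain aluminium cup standing on the tray's top (underside 34 mm above the counter), 85 high, 62 across at the rim and narrowing a little to the foot, wall 4, 0.14 kg; too tall to pass under the deck. Origin at the middle of its underside, z up.
- coaster: Round cork coaster, 110 across, 6 thick, fixed to the counter, left or right of the tray. Origin at the middle of its underside.
- station: Tap station, fixed on the counter, turned by up to 9 degrees. Origin on the counter at the middle of the bay's mouth (under the deck's front edge); +x points into the bay, z up. Two upright steel cheeks 12 thick along x leave a bay 128 wide (4 mm beside the tray each side) and 152 deep; in front of the mouth they flare out over 30 mm. Push on them with less than 25 N.
- deck: The station's slotted deck over the bay: origin and axes as the station's. It covers x = 0 to 160 mm and y = -76 to 76 mm; its underside is 42 mm and its top 56 mm above the counter (8 mm above the tray). A tap column stands on it, its top 240 above the counter, its spout reaching forward to x = 47 mm, 152 mm and more above the counter. The tray must not press on the deck by more than 2 N.
- drain_bracket: Bracket across the back of the bay, 156 mm from the mouth, carrying the drain's rubber seal; origin and axes as the station's. The seal pushes back by 3.5 N per mm (more if hit fast). It seats when the tray presses on it with at least 4 N for 0.2 s and is spoilt above 15 N. Once let go the tray must still bear on it: the tray's friction on the counter (some 2 to 8 N) holds it there.
- mouth (a point): Middle of the lower front edge of the deck, straight above the station's origin, 42 mm above the counter; axes as the station's. Behind it the face of the rubber seal (60 wide, 8 to 26 mm above the counter) meets the tray's back end somewhere from x = 95 to x = 135 mm; where it is differs each time and is neither measured nor visible, so it must be felt.
- saucers: Bystander: stack of five white saucers, 110 across, 43 high, on the other side from the coaster.
- jigger: Bystander: small brass measuring jigger, 42 across, 70 high, standing on the deck on its right-hand side (y about -50 mm).
- syrup_bottle: Bystander: amber bottle, 60 across, 210 high, left of the tap.
- olive_jar: Bystander: green glass jar, 72 across, 100 high, right of the tap.
- tumbler: Bystander: empty drinking glass, 72 across, 85 high, far right.
- bar_spoon: Bystander: steel spoon, 200 long, lying on the counter near the robot, to its right. Origin near its middle.
- vase: Bystander: white vase with green leaves, 110 across, about 200 high, far left.
Not all that is in view belongs to the job. What is meant by the tray is not blue, and is the larger of those in its own colour. There is more than one size of the coaster; the one meant has the size given above.

How it is judged:
On the way, in this order (a step that is already met when the one before it is completed fails the run):
1. the cup stands upright on the coaster, let go (horizontal distance between cup and coaster below 0.025 m and height (world z) of cup between 0.003 and 0.01 m and angle between cup's own z axis and vertical below 0.1 rad and contact force between the fingers and cup below 0.1 N), for 0.2 s.
2. the tray, lying flat in the bay, is pressed on the drain seal with at least 4 N (contact force between tray and drain_bracket above 4 N and height (world z) of tray below 0.006 m and x of tray in the frame of station above 0.008 m), for 0.2 s.
At the end, for the whole second after the job is handed in: The cup stands upright on the coaster (centres within 25 mm, tilt under 0.1 rad), let go; the tray lies flat on the counter under the deck, in line with the bay within 0.09 rad, its middle more than 8 mm past the mouth, still bearing on the drain seal (more than 0.4 N) and at rest (all of step 1 and contact force between tray and drain_bracket above 0.4 N and x of tray in the frame of station above 0.008 m and height (world z) of tray below 0.004 m and angle between tray's own z axis and vertical below 0.04 rad and angle between the x axis of tray and the x axis of station, either way round below 0.09 rad and linear speed of each of tray, cup below 0.02 m/s); the robot touches nothing.
It fails at once if the tray rubs on the deck (more than 2 N) (contact force between tray and deck above 2 N).
It fails at once if the drain seal is rammed (more than 15 N) (contact force between tray and drain_bracket above 15 N).
It fails at once if the tray is rammed into the station (more than 25 N) (contact force between tray and station above 25 N).
It fails at once if the cup falls over (angle between cup's own z axis and vertical above 0.6 rad).
It fails at once if a bystander is shifted by more than 30 mm (distance of any of saucers, jigger, syrup_bottle, olive_jar, tumbler, bar_spoon, vase from where it was at the start of the episode above 0.03 m).
It also fails if it takes over 72 s, if anything falls off the work surface, if the arm or the gripper's body presses on something with over 40 N, if the wrist force passes 120 N, or if a joint passes its speed limit or range.

## Robot

A 7-joint arm with a two-finger parallel gripper is mounted at the origin on the work surface. World frame = base frame: x ahead of the robot, y to its left, z up, the work surface at z = 0. Lengths are in m, angles in rad, forces in N, time in s.
With the tool pointing down it reaches from about 0.425 to 0.875 m from the base axis. Payload 4.7 kg.
Tool frame: the origin (TCP) lies midway between the tips of the shut fingers; the grasp point (between the pads) lies 19 mm behind it; z points along the fingers, y is the direction in which the jaws open and shut (so a half turn about z gives the same grasp; the last joint's range is limited). The gripper opens to 87 mm and grips with 3 to 60 N. Pads are 19 mm wide; open, the fingers measure 117 mm over their backs; the gripper's body (75 mm by 190 mm) begins 51 mm behind the grasp point.
Start: joints at [-1.112, 0.321, -0.07, 1.45, 0.023, 1.371, -0.057], TCP at [0.28, 0.587, 0.223] pointing down, gripper open.
Joint ranges: [-2.86, 2.86], [-0.3, 2.09], [-1.38, 1.24], [0.06, 2.45], [-1.56, 4.7], [0.09, 2.05], [-2.69, 2.69]. Speed limits (rad/s): [2.57, 2.57, 3.14, 3.14, 3.14, 3.14, 3.14].

## Interface

Orientations are given as a rotation vector (axis times angle).
In Python, from bench import * gives the robot as it stands.
- The arm moves only by the tool move_arm, never from a script. Its arguments are lists of equal length, an entry for each row: "jaw": the closure in counts, from 0 (fully open) to 255 (shut); "slide": the shift along the tool's x, y, z in cm, a list of three; "dr": the turn, a rotation vector about the tool's x, y, z in degrees, a list of three. A call has 1 to 5 rows; each row shifts and turns the commanded pose from where the row before left it, along the tool's axes as they then stand; what a row does not reach is not made up. A row lasts 1/10 s, in which the tool goes at most 50 mm and 8.59 degrees, less where a joint would pass 70% of its speed; a pose out of reach is approached as far as the arm can. A call with a gripper value outside its range is refused whole. The fingers move at their own pace and stop on an object; "force" is the grip in N (left out, the last holds). Time passes only in rows, so rows that do not move let the fingers close. It gives the time, the measured TCP pose, the force and the opening at its end, in the units of the state.
- get_state(): the state, without advancing time (a new reading comes with each control period).
- get_image(name): name is "scene" or "top"; returns (picture, depth): 480x640x3 uint8, red, green, blue; 480x640 float32, m along the optical axis (not along the pixel's ray), 0 where there is no reading.
- camera_params(name): a dict with "K" (3x3 intrinsics, pixels), "extrinsics" (4x4, takes a point from camera to world coordinates). Camera axes: x right, y up, looking along -z (the intrinsics and any distortion apply to the point x, -y, -z); pixel columns grow to the right and rows downward; lengths in m; the calibration is good to about 2 mm. A picture is of the moment at which its call begins. camera_params takes no time and is no camera call.
- close_job(): hands the job in, once; it reports no verdict.
Trained networks look in the newest picture that a camera, given by its name, has taken for a name from the list of things; names that differ only in an ending like _2 or _b are one class to them, and where a whole thing is asked for, a point or a joint stands for the part that bears it (a point fixed in the world has none). Each returns a list of dicts, best first, with "score" (0 to 1); they miss things now and then, are a little off and sometimes report something else, mostly with a low value. They report only what shows in the picture. A call takes as long as a camera call. They do not tell look-alikes from the thing itself.
- regions_of(camera, query): "mask" (480x640 bool, what is visible of it) and "xy" ([column, row] in pixels, amid what is visible of it).
The state is a dict: "time": time; "joint_positions": joint angles; "qd": joint speeds; "joint_torque": joint torques, N m; "position": TCP position; "tool_rot": TCP orientation; "ft_force": force on the tool from outside, world axes, zero at the start; "torque": the same for the moment, N m; "grip_width": opening from 0.0 (shut) to 1.0 (fully open).
Only numpy, scipy, OpenCV 4.12 (cv2) and the standard library are available. Lean on these libraries where they do the work, as an engineer would, in place of code of your own. Each camera call takes 0.05 s, during which the arm holds its last target.

## Working session

There is one attempt and no reset: what is moved stays moved. The work goes in short steps, Python scripts to look and compute and a tool call to move; the robot and the scene stay as the last step left them, time stands still between calls to the robot, and variables do not carry over. Pictures are saved under pics/ and viewed, and the job is handed in when it is done.

Besides the shell and the picture viewer there is one more tool, called by a JSON object that holds its "api" and its "payload", one argument or row to a line. move_arm: Moves the arm, as the interface text tells. Its arguments: {"type":"object","properties":{"jaw":{"type":"array","items":{"type":"number"}},"slide":{"type":"array","items":{"type":"array","items":{"type":"number"}}},"dr":{"type":"array","items":{"type":"array","items":{"type":"number"}}},"force":{"type":"number"}},"required":["jaw","slide","dr"]}

```bash
mkdir -p pics; ls; cat > h.py <<'E'
from bench import *
import numpy as np, cv2
from scipy.spatial.transform import Rotation as R
def snap(cam,fn):
    im,d=get_image(cam); cv2.imwrite('pics/'+fn,im[:,:,::-1]); np.savez('pics/'+fn[:-4]+'.npz',im=im,d=d); return im,d
def cloud(cam,d):
    p=camera_params(cam);K=np.array(p['K']);E=np.array(p['extrinsics'])
    v,u=np.mgrid[0:d.shape[0],0:d.shape[1]]
    x=(u-K[0,2])/K[0,0]*d; y=(v-K[1,2])/K[1,1]*d
    P=np.stack([x,-y,-d,np.ones_like(d)],-1)@E.T
    return P[...,:3]
E
python3 - <<'E'
from h import *
for c in('scene','top'):
    snap(c,c+'0.png'); p=camera_params(c); print({k:np.round(v,3) if not isinstance(v,str) else v for k,v in p.items()})
s=get_state(); print(s)
E
```

```text
pics
{'K': array([[560.66 ,   0.   , 319.093],
       [  0.   , 560.66 , 237.629],
       [  0.   ,   0.   ,   1.   ]]), 'extrinsics': array([[-0.728, -0.435,  0.53 ,  1.206],
       [ 0.685, -0.457,  0.567,  0.732],
       [-0.005,  0.776,  0.631,  0.895],
       [ 0.   ,  0.   ,  0.   ,  1.   ]])}
{'K': array([[581.214,   0.   , 321.488],
       [  0.   , 581.214, 233.238],
       [  0.   ,   0.   ,   1.   ]]), 'extrinsics': array([[ 0.026,  0.983, -0.183,  0.298],
       [-1.   ,  0.024, -0.012, -0.002],
       [-0.007,  0.183,  0.983,  1.333],
       [ 0.   ,  0.   ,  0.   ,  1.   ]])}
{'time': 0.1, 'joint_positions': array([-1.1119013 ,  0.32177341, -0.07005919,  1.45151966,  0.02256819,
        1.37078226, -0.05690271]), 'qd': array([-0.00126427, -0.00202326, -0.00114764, -0.00193132, -0.00060476,
       -0.00211386,  0.00058765]), 'joint_torque': array([-9.01470139e-04, -4.92573202e+01, -4.06200550e-01, -3.13397133e+01,
       -6.40566065e-02,  3.96245043e-02,  5.04177137e-05]), 'position': array([0.27952009, 0.58630292, 0.22157146]), 'tool_rot': array([-6.92878258e-01, -3.06391575e+00,  2.62040893e-03]), 'ft_force': array([ 0.33191587, -1.32645042,  0.06673889]), 'torque': array([0.00848787, 0.01768341, 0.01594674]), 'grip_width': 0.9983954387128889}
```

View pics/scene0.png

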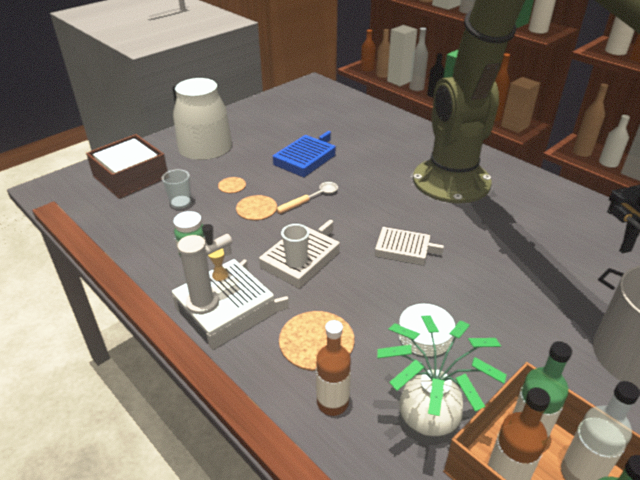

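View pics/top0.png

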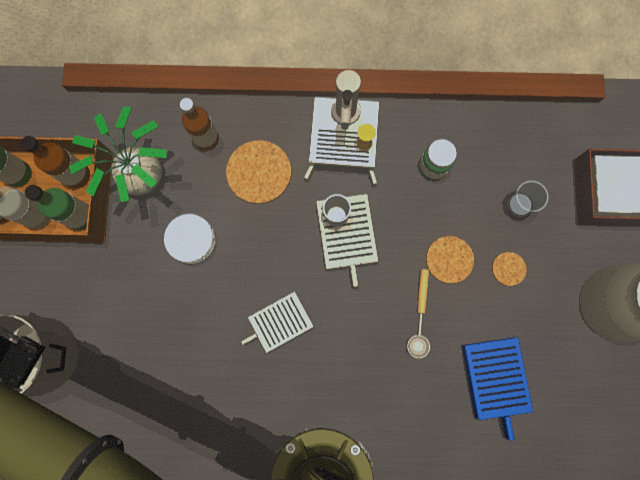

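The top view shows the tray at (347,231) with the cup at (336,209), station at (344,135), and coasters at (258,171), (450,259) and (509,268). The decoy trays are at (280,322) and (497,378). Next I measure all of them.

```bash
cat > m.py <<'E'
from h import *
z=np.load('pics/top0.npz'); im,d=z['im'],z['d']; P=cloud('top',d)
hsv=cv2.cvtColor(im,cv2.COLOR_RGB2HSV)
m=((hsv[...,0]>8)&(hsv[...,0]<20)&(hsv[...,1]>120)&(hsv[...,2]>150)).astype(np.uint8)
m=cv2.morphologyEx(m,cv2.MORPH_CLOSE,np.ones((3,3)))
n,l,s,c=cv2.connectedComponentsWithStats(m)
for i in range(1,n):
    if s[i,4]>400:
        p=P[l==i]; h=cv2.minEnclosingCircle(p[:,:2].astype(np.float32)); print('cork',c[i].round(),np.round(h[0],4),'dia',round(2*h[1],4),'area dia',2*np.sqrt(s[i,4]/np.pi)*np.median(d[l==i])/581,p[:,2].mean().round(4))
def at(u,v): print((u,v),P[v,u].round(4))
for q in [(336,202),(336,215),(347,240),(320,150),(370,108),(348,80),(437,150),(367,131),(189,238),(352,275),(420,340),(330,300)]: at(*q)
# tray top
def rect(mask,name):
    p=P[mask]; r=cv2.minAreaRect((p[:,:2]*1000).astype(np.float32)); print(name,r,np.median(p[:,2]),mask.sum())
v,u=np.mgrid[0:480,0:640]
rt=(u>305)&(u<395)&(v>185)&(v<275)&(P[...,2]>.025)&(P[...,2]<.05)
n,l,s,c=cv2.connectedComponentsWithStats(rt.astype(np.uint8)); rect(l==1+np.argmax(s[1:,4]),'tray')
rt=(u>290)&(u<395)&(v>90)&(v<190)&(P[...,2]>.047)&(P[...,2]<.064); n,l,s,c=cv2.connectedComponentsWithStats(rt.astype(np.uint8)); rect(l==1+np.argmax(s[1:,4]),'deck')
rt=(u>305)&(u<370)&(v>185)&(v<230)&(P[...,2]>.109)&(P[...,2]<.13); rect(rt,'cup rim')
for cam,w in(('top','cup'),('top','tray'),('top','coaster'),('top','saucers'),('top','tray_handle')):
    for r in regions_of(cam,w): print(w,np.round(r['xy']),round(r['score'],2),r['mask'].sum())
b=cv2.resize(im[80:300,260:480],None,fx=2.7,fy=2.7,interpolation=cv2.INTER_CUBIC); cv2.imwrite('pics/z0.png',b[:,:,::-1])
E
python3 m.py
```

```text
cork [258. 171.] [0.5338 0.0939] dia 0.5093 area dia 0.1503963505083253 0.0108
cork [ 46. 202.] [0.5113 0.3768] dia 0.8701 area dia 0.09032256678510674 0.0274
cork [449. 260.] [ 0.411  -0.1656] dia 0.3972 area dia 0.10919908418437753 0.0127
cork [509. 269.] [ 0.3905 -0.2298] dia 0.4911 area dia 0.07672323376598304 0.01
(336, 202) [ 0.6029 -0.0176  0.0766]
(336, 215) [ 0.5804 -0.0186  0.0444]
(347, 240) [ 0.5249 -0.0448  0.0362]
(320, 150) [0.7304 0.0215 0.0539]
(370, 108) [ 0.832  -0.0918  0.0619]
(348, 80) [ 0.8272 -0.0351  0.216 ]
(437, 150) [ 0.72   -0.2379  0.1023]
(367, 131) [ 0.7512 -0.0812  0.1273]
(189, 238) [0.5199 0.3126 0.0412]
(352, 275) [ 0.4444 -0.0569  0.0465]
(420, 340) [ 0.3065 -0.2135  0.0056]
(330, 300) [ 0.391  -0.0096  0.0029]
tray ((535.80712890625, -45.246009826660156), (181.95176696777344, 120.23977661132812), 9.556122779846191) 0.03516991549710857 3044
deck ((775.1119384765625, -32.46189880371094), (152.117919921875, 161.4189453125), 86.85844421386719) 0.056925093587809616 3338
cup rim ((579.853759765625, -18.337881088256836), (61.18082046508789, 57.92155075073242), 1.0111004114151) 0.11886460976268554 207
cup [337. 210.] 0.57 701
tray [279. 320.] 0.91 2273
tray [350. 239.] 0.7 3134
tray [499. 379.] 0.63 4537
coaster [258. 173.] 0.78 3239
coaster [452. 260.] 0.72 1724
coaster [511. 270.] 0.61 895
saucers [186. 240.] 0.96 1939
saucers [363. 134.] 0.6 414
tray_handle [350. 242.] 0.92 3042
tray_handle [281. 325.] 0.73 2288
tray_handle [501. 380.] 0.65 4538
```

```bash
cat > hm.py <<'E'
from h import *
z=np.load('pics/top0.npz'); P=cloud('top',z['d']); q=np.clip(P[80:300,280:400,2]/.14*255,0,255).astype(np.uint8)
cv2.imwrite('pics/hm.png',cv2.applyColorMap(cv2.resize(q,None,fx=2.7,fy=2.7,interpolation=0),cv2.COLORMAP_JET))
E
python3 hm.py
```

```text
(no output)
```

View pics/z0.png

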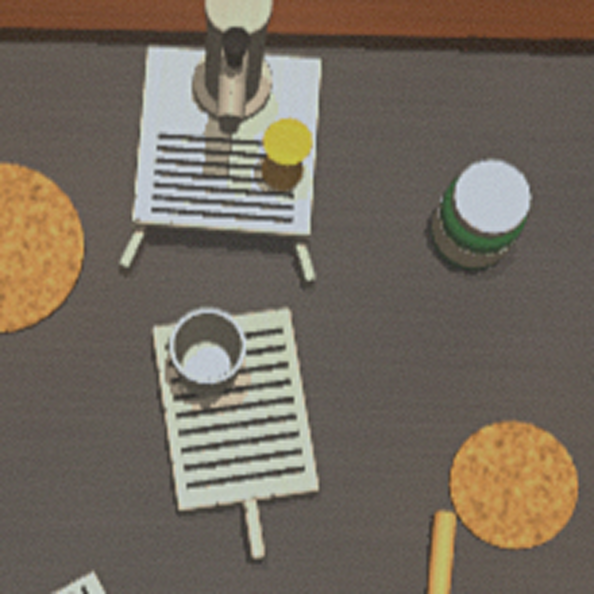

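View pics/hm.png

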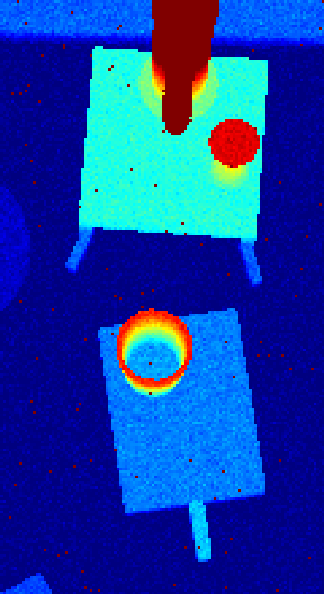

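```bash
cat > fit.py <<'E'
from h import *
from scipy.optimize import minimize
def clean(m,k):
    m=cv2.medianBlur(m.astype(np.uint8),5)
    if k: m=cv2.morphologyEx(m,cv2.MORPH_OPEN,cv2.getStructuringElement(cv2.MORPH_ELLIPSE,(k,k)))
    n,l,s,c=cv2.connectedComponentsWithStats(m); return l==1+np.argmax(s[1:,4])
def proj(cam,p):
    c=camera_params(cam);K=np.array(c['K']);E=np.linalg.inv(np.array(c['extrinsics']))
    q=np.c_[p,np.ones(len(p))]@E.T; x=q[:,0]/-q[:,2];y=-q[:,1]/-q[:,2]
    return np.c_[K[0,0]*x+K[0,2],K[1,1]*y+K[1,2]]
def rectfit(mask,cam,L,W,z,x0,ignore=None):
    # maximise overlap: soft, supersampled
    cor=np.array([[1,1],[1,-1],[-1,-1],[-1,1]])*[L/2,W/2]
    up=8
    M=np.kron(mask[80:300,260:420],np.ones((up,up),np.uint8)).astype(np.uint8)
    IG=None if ignore is None else np.kron(ignore[80:300,260:420].astype(np.uint8),np.ones((up,up),np.uint8))>0
    def f(q):
        c,s=np.cos(q[2]),np.sin(q[2]); w=cor@np.array([[c,s],[-s,c]])+q[:2]
        px=(proj(cam,np.c_[w,np.full(4,z)])-[260,80]+.5)*up
        B=np.zeros_like(M); cv2.fillPoly(B,[np.round(px*16).astype(int)],1,shift=4)
        D=B!=M
        if IG is not None: D&=~IG
        return D.sum()/up**2
    r=minimize(f,x0,method='Nelder-Mead',options=dict(initial_simplex=np.array(x0)+np.array([[0,0,0],[.006,0,0],[0,.006,0],[0,0,.05]]),xatol=1e-5,fatol=.01))
    return r.x,r.fun
def tray(d,cam,x0,ig):
    P=cloud(cam,d); v,u=np.mgrid[0:480,0:640]
    m=clean((u>295)&(u<400)&(v>150)&(v<290)&(P[...,2]>.02)&(P[...,2]<.05),0)
    return rectfit(m.astype(np.uint8),cam,.16,.12,.034,x0,ig)
E
cat > m2.py <<'E'
from fit import *
z=np.load('pics/top0.npz'); d=z['d']; P=cloud('top',d); v,u=np.mgrid[0:480,0:640]
ig=((u>312)&(u<355)&(v>185)&(v<232))|((v>265)&(u>335))
ig2=((v>268)); igt=((u>315)&(u<356)&(v>188)&(v<232))|ig2
t,e=tray(d,'top',[.537,-.04,.16],igt); print('tray',t.round(4),np.degrees(t[2]),e)
m=clean((u>295)&(u<395)&(v>85)&(v<190)&(P[...,2]>.043)&(P[...,2]<.07),9)
ig=((u>325)&(u<385)&(v<156)&(v>60))
s,e=rectfit(m.astype(np.uint8),'top',.16,.152,.056,[.775,-.032,-.05],ig); print('deck',s.round(4),np.degrees(s[2]),e)
o=s[:2]-.08*np.array([np.cos(s[2]),np.sin(s[2])]); print('station',o)
c,sn=np.cos(s[2]),np.sin(s[2]); print('tray in station',np.array([[c,sn],[-sn,c]])@(t[:2]-o))
print('handle',t[:2]-.105*np.array([np.cos(t[2]),np.sin(t[2])]))
# cork by ray to z=.006
K=camera_params('top');E=np.array(K['extrinsics']);K=np.array(K['K'])
def ray(px,z):
    q=np.array([(px[0]-K[0,2])/K[0,0],-(px[1]-K[1,2])/K[1,1],-1]);q=E[:3,:3]@q; return E[:3,3]+q*(z-E[2,3])/q[2]
print('coaster',ray((449.5,259.7),.006))
q=P[205:315,400:480].reshape(-1,3); 
rim=(u>315)&(u<358)&(v>185)&(v<232)&(P[...,2]>.112)&(P[...,2]<.127); p=P[rim][:,:2]
A=np.c_[2*p,np.ones(len(p))]; r=np.linalg.lstsq(A,(p**2).sum(1),rcond=None)[0]; print('rim',r[:2],np.sqrt(r[2]+r[:2]@r[:2]),P[rim][:,2].mean())
E
python3 m2.py
```

```text
tray [ 0.5453 -0.0433  0.1717] 9.83837831502131 64.203125
deck [ 0.7735 -0.0324 -0.0609] -3.487518589499355 52.578125
station [ 0.69360234 -0.02756752]
tray in station [-0.14711453 -0.02473201]
handle [ 0.44179994 -0.06124589]
coaster [ 0.48989252 -0.28216364  0.006     ]
rim [ 0.57925703 -0.01830523] 0.02840431307291779 0.11885195214115776
```

```bash
cat > go.py <<'E'
import sys
from h import *
def go(pos,yaw=None):
    s=get_state(); Rm=R.from_rotvec(s['tool_rot']).as_matrix()
    print('t',s['time'],'pos',s['position'].round(4),'toolx',np.degrees(np.arctan2(Rm[1,0],Rm[0,0])).round(2),'tooly',Rm[:,1].round(3),'tilt',Rm[:2,2].round(4),'F',s['ft_force'].round(2),'w',round(s['grip_width'],3))
    if yaw is not None:
        y=np.radians(yaw); T=np.array([[np.cos(y),np.sin(y),0],[np.sin(y),-np.cos(y),0],[0,0,-1]])
        print('dr tool deg',np.degrees(R.from_matrix(Rm.T@T).as_rotvec()).round(2))
        print('slide after turn cm',(T.T@(np.array(pos)-s['position'])*100).round(2))
    print('slide now cm',(Rm.T@(np.array(pos)-s['position'])*100).round(2))
a=[float(x) for x in sys.argv[1:]]
if a: go(a[:3],a[3] if len(a)>3 else None)
else: go(get_state()['position'])
E
python3 go.py .579 -.018 .19 0; python3 go.py .579 -.018 .19 180;python3 go.py .579 -.018 .19 160
```

```text
t 0.35 pos [0.2797 0.5867 0.2223] toolx 154.51 tooly [ 0.43   0.903 -0.   ] tilt [-0.0001 -0.0003] F [-0.35 -0.29 -0.27] w 0.997
dr tool deg [-0.0000e+00  3.0000e-02  1.5451e+02]
slide after turn cm [29.93 60.47  3.23]
slide now cm [-53.04 -41.7    3.25]
t 0.35 pos [0.2797 0.5867 0.2223] toolx 154.51 tooly [ 0.43   0.903 -0.   ] tilt [-0.0001 -0.0003] F [-0.35 -0.29 -0.27] w 0.997
dr tool deg [-2.000e-02 -0.000e+00 -2.549e+01]
slide after turn cm [-29.93 -60.47   3.23]
slide now cm [-53.04 -41.7    3.25]
t 0.35 pos [0.2797 0.5867 0.2223] toolx 154.51 tooly [ 0.43   0.903 -0.   ] tilt [-0.0001 -0.0003] F [-0.35 -0.29 -0.27] w 0.997
dr tool deg [-0.02  0.   -5.49]
slide after turn cm [-48.81 -46.58   3.23]
slide now cm [-53.04 -41.7    3.25]
```

{"api": "move_arm", "payload": {
  "jaw": [0,0,0,0],
  "slide": [
    [0,0,0],
    [0,0,0],
    [0,0,0],
    [0,0,0]
  ],
  "dr": [
    [0,0,-8.5],
    [0,0,-8.5],
    [0,0,-8.5],
    [0,0,0]
  ],
  "force": 15
}}

```text
time: 0.75
position: [0.2797, 0.5867, 0.2225]
tool_rot: [0.001, -3.141, -0.0]
ft_force: [0.8, -0.2, 1.0]
grip_width: 1.001
```

{"api": "move_arm", "payload": {
  "jaw": [0,0,0,0,0],
  "slide": [
    [-2,-4,0],
    [-2,-4,0],
    [-2,-4,0],
    [-2,-4,0],
    [-2,-4,0]
  ],
  "dr": [
    [0,0,0],
    [0,0,0],
    [0,0,0],
    [0,0,0],
    [0,0,0]
  ]
}}

```text
time: 1.25
position: [0.3804, 0.3851, 0.2228]
tool_rot: [0.006, 3.141, 0.001]
ft_force: [0.7, -0.6, 0.3]
grip_width: 0.998
```

{"api": "move_arm", "payload": {
  "jaw": [0,0,0,0,0],
  "slide": [
    [-2,-4,0],
    [-2,-4,0],
    [-2,-4,0],
    [-2,-4,0],
    [-2,-4,0]
  ],
  "dr": [
    [0,0,0],
    [0,0,0],
    [0,0,0],
    [0,0,0],
    [0,0,0]
  ]
}}

```text
time: 1.75
position: [0.4804, 0.1851, 0.2229]
tool_rot: [0.006, 3.141, 0.001]
ft_force: [0.5, -0.2, 0.1]
grip_width: 0.998
```

{"api": "move_arm", "payload": {
  "jaw": [0,0,0,0,0],
  "slide": [
    [-2,-4,0],
    [-2,-4,0],
    [-2,-4,0],
    [-2,-4,0],
    [-2,-4,0]
  ],
  "dr": [
    [0,0,0],
    [0,0,0],
    [0,0,0],
    [0,0,0],
    [0,0,0]
  ]
}}

```text
time: 2.25
position: [0.5805, -0.0148, 0.2229]
tool_rot: [0.006, 3.141, 0.001]
ft_force: [0.7, 0.6, 0.3]
grip_width: 1.004
```

```bash
python3 go.py .579 -.018 .19 180
```

```text
t 2.25 pos [ 0.5805 -0.0148  0.2229] toolx 179.79 tooly [0.004 1.    0.   ] tilt [0.0009 0.0004] F [0.69 0.6  0.31] w 1.004
dr tool deg [ 0.02  0.05 -0.21]
slide after turn cm [ 0.15 -0.32  3.29]
slide now cm [ 0.15 -0.33  3.29]
```

{"api": "move_arm", "payload": {
  "jaw": [0,0,0,0,0],
  "slide": [
    [0.15,-0.3,3],
    [0,0,3],
    [0,0,3],
    [0,0,3],
    [0,0,2.5]
  ],
  "dr": [
    [0,0,0],
    [0,0,0],
    [0,0,0],
    [0,0,0],
    [0,0,0]
  ]
}}

```text
time: 2.75
position: [0.5778, -0.0161, 0.076]
tool_rot: [-0.006, -3.141, -0.0]
ft_force: [-0.4, 1.0, -0.0]
grip_width: 1.005
```

{"api": "move_arm", "payload": {
  "jaw": [80,100,120,140,140],
  "slide": [
    [0,0,0.2],
    [0,0,0],
    [0,0,0],
    [0,0,0],
    [0,0,0]
  ],
  "dr": [
    [0,0,0],
    [0,0,0],
    [0,0,0],
    [0,0,0],
    [0,0,0]
  ]
}}

```text
time: 3.25
position: [0.5797, -0.0164, 0.0773]
tool_rot: [0.001, 3.138, 0.0]
ft_force: [0.1, 0.6, 3.3]
grip_width: 0.699
```

```bash
python3 go.py
```

```text
t 3.25 pos [ 0.5797 -0.0164  0.0773] toolx 179.98 tooly [0. 1. 0.] tilt [0.0032 0.0001] F [0.14 0.65 3.29] w 0.699
slide now cm [0. 0. 0.]
```

{"api": "move_arm", "payload": {
  "jaw": [150,150,150,150,150],
  "slide": [
    [0,0,0],
    [0,0,-0.5],
    [0,0,-1],
    [0,0,-1],
    [0,0,-1]
  ],
  "dr": [
    [0,0,0],
    [0,0,0],
    [0,0,0],
    [0,0,0],
    [0,0,0]
  ],
  "force": 20
}}

```text
time: 3.75
position: [0.5784, -0.016, 0.1115]
tool_rot: [-0.001, 3.142, 0.0]
ft_force: [-0.2, -0.2, -0.4]
grip_width: 0.701
```

```bash
python3 go.py .490 -.282 .15 180; python3 -c "
from h import *
snap('scene','s1.png')"
```

```text
t 3.75 pos [ 0.5784 -0.016   0.1115] toolx -179.98 tooly [-0.  1.  0.] tilt [0.0001 0.0002] F [-0.22 -0.2  -0.44] w 0.701
dr tool deg [0.01 0.   0.02]
slide after turn cm [  8.84 -26.6   -3.85]
slide now cm [  8.84 -26.59  -3.86]
```

View pics/s1.png

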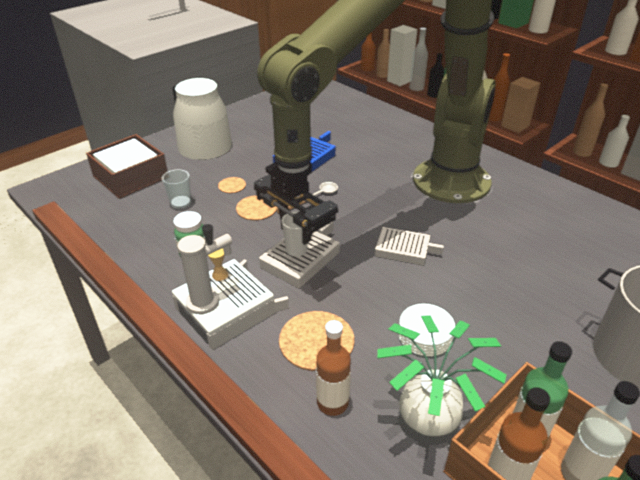

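{"api": "move_arm", "payload": {
  "jaw": [150,150,150,150,150],
  "slide": [
    [0,0,-2],
    [0,0,-2],
    [1,-3,0],
    [1,-3,0],
    [1,-3,0]
  ],
  "dr": [
    [0,0,0],
    [0,0,0],
    [0,0,0],
    [0,0,0],
    [0,0,0]
  ]
}}

```text
time: 4.3
position: [0.5482, -0.107, 0.1511]
tool_rot: [-0.002, 3.141, 0.0]
ft_force: [-0.2, -0.3, -1.9]
grip_width: 0.696
```

{"api": "move_arm", "payload": {
  "jaw": [150,150,150,150,150],
  "slide": [
    [1,-3,0],
    [1,-3,0],
    [1,-3,0],
    [1,-3,0],
    [1,-3,0]
  ],
  "dr": [
    [0,0,0],
    [0,0,0],
    [0,0,0],
    [0,0,0],
    [0,0,0]
  ]
}}

```text
time: 4.8
position: [0.498, -0.2573, 0.151]
tool_rot: [-0.001, 3.141, 0.0]
ft_force: [-0.2, -0.5, -1.9]
grip_width: 0.693
```

{"api": "move_arm", "payload": {
  "jaw": [150,150,150,150],
  "slide": [
    [0.8,-2.4,0],
    [0,0,0],
    [0,0,3],
    [0,0,3]
  ],
  "dr": [
    [0,0,0],
    [0,0,0],
    [0,0,0],
    [0,0,0]
  ]
}}

```text
time: 5.2
position: [0.4919, -0.2798, 0.091]
tool_rot: [-0.001, 3.138, -0.0]
ft_force: [-0.5, 1.0, -1.4]
grip_width: 0.695
```

```bash
python3 go.py .490 -.281 .05 180; python3 -c "
from h import *
snap('scene','s2.png');snap('top','t2.png')"
```

```text
t 5.2 pos [ 0.4919 -0.2798  0.091 ] toolx -179.96 tooly [-0.001  1.    -0.   ] tilt [ 0.0034 -0.0001] F [-0.45  0.96 -1.44] w 0.695
dr tool deg [-0.    0.19  0.04]
slide after turn cm [ 0.19 -0.12  4.1 ]
slide now cm [ 0.2  -0.12  4.1 ]
```

View pics/s2.png

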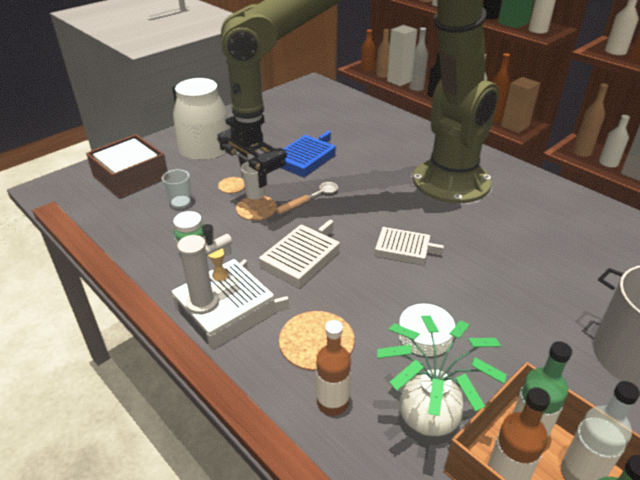

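View pics/t2.png

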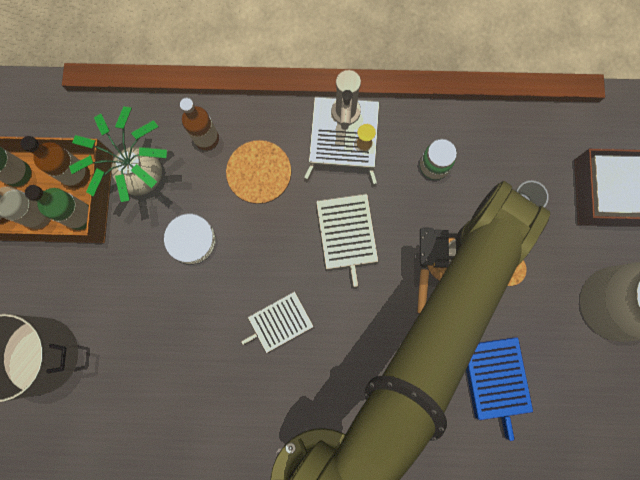

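The cup hangs over the middle coaster (scene (255,200)), and the tray is unchanged at top (347,231). I'll lower the cup now.

{"api": "move_arm", "payload": {
  "jaw": [150,150,150,150,150],
  "slide": [
    [0.2,-0.1,1.5],
    [0,0,1.5],
    [0,0,0.6],
    [0,0,0.2],
    [0,0,0.2]
  ],
  "dr": [
    [0,0,0],
    [0,0,0],
    [0,0,0],
    [0,0,0],
    [0,0,0]
  ]
}}

```text
time: 5.8
position: [0.4889, -0.2813, 0.0508]
tool_rot: [-0.001, 3.141, -0.0]
ft_force: [0.7, 0.6, -1.0]
grip_width: 0.695
```

```bash
python3 go.py .490 -.281 .049 180
cat > m3.py <<'E'
from fit import *
z=np.load('pics/t2.npz'); d=z['d']; v,u=np.mgrid[0:480,0:640]
for ig in (v>263,v>268):
    t,e=tray(d,'top',[.545,-.043,.17],ig); print('tray',t.round(4),np.degrees(t[2]),e,'handle',t[:2]-.105*np.array([np.cos(t[2]),np.sin(t[2])]))
P=cloud('top',d); m=(u>335)&(u<370)&(v>262)&(v<292)&(P[...,2]>.038)&(P[...,2]<.055)
print(m.sum(),np.median(P[m],0)); print(cv2.minAreaRect((P[m][:,:2]*1000).astype(np.float32)))
E
python3 m3.py
```

```text
t 5.8 pos [ 0.4889 -0.2813  0.0508] toolx -179.98 tooly [-0.  1. -0.] tilt [ 0.0007 -0.0003] F [ 0.65  0.63 -1.05] w 0.695
dr tool deg [-0.01  0.04  0.02]
slide after turn cm [-0.11  0.03  0.18]
slide now cm [-0.11  0.03  0.18]
tray [ 0.5459 -0.0432  0.1701] 9.745557064757268 55.0 handle [ 0.44240487 -0.06096461]
tray [ 0.5454 -0.0433  0.1711] 9.80365312102677 85.578125 handle [ 0.44193332 -0.06113944]
129 [ 0.4467406  -0.06113943  0.04408939]
((446.1285095214844, -51.951873779296875), (51.93208312988281, 60.57432174682617), 1.6175156831741333)
```

{"api": "move_arm", "payload": {
  "jaw": [150,150,150],
  "slide": [
    [0,0,0.1],
    [0,0,0.1],
    [0,0,0]
  ],
  "dr": [
    [0,0,0],
    [0,0,0],
    [0,0,0]
  ]
}}

```text
time: 6.1
position: [0.4891, -0.2815, 0.0494]
tool_rot: [-0.0, 3.14, -0.0]
ft_force: [-0.6, 0.6, 1.1]
grip_width: 0.697
```

{"api": "move_arm", "payload": {
  "jaw": [100,60,20,0,0],
  "slide": [
    [0,0,0],
    [0,0,0],
    [0,0,0],
    [0,0,0],
    [0,0,0]
  ],
  "dr": [
    [0,0,0],
    [0,0,0],
    [0,0,0],
    [0,0,0],
    [0,0,0]
  ]
}}

```text
time: 6.6
position: [0.4883, -0.281, 0.0483]
tool_rot: [0.001, -3.141, -0.0]
ft_force: [0.1, 0.2, -0.8]
grip_width: 0.938
```

{"api": "move_arm", "payload": {
  "jaw": [0,0,0,0,0],
  "slide": [
    [0,0,-1],
    [0,0,-2],
    [0,0,-3],
    [0,0,-4],
    [0,0,-4]
  ],
  "dr": [
    [0,0,0],
    [0,0,0],
    [0,0,0],
    [0,0,0],
    [0,0,0]
  ]
}}

```text
time: 7.1
position: [0.488, -0.2812, 0.1904]
tool_rot: [-0.0, -3.141, -0.0]
ft_force: [1.3, -1.0, -0.9]
grip_width: 0.998
```

```bash
python3 go.py .437 -.061 .19 190
```

```text
t 7.1 pos [ 0.488  -0.2812  0.1904] toolx 180.0 tooly [0. 1. 0.] tilt [-0.0002  0.    ] F [ 1.26 -1.01 -0.9 ] w 0.998
dr tool deg [  0.    -0.01 -10.  ]
slide after turn cm [ 1.2  22.57  0.04]
slide now cm [ 5.1  22.02  0.04]
```

{"api": "move_arm", "payload": {
  "jaw": [0,0,0,0],
  "slide": [
    [0,0,0],
    [0,0,0],
    [0.1,3.5,0],
    [0.1,4,0]
  ],
  "dr": [
    [0,0,-5],
    [0,0,-4.8],
    [0,0,0],
    [0,0,0]
  ]
}}

```text
time: 7.5
position: [0.4733, -0.2085, 0.1893]
tool_rot: [-0.263, 3.13, -0.002]
ft_force: [0.3, 0.5, 0.2]
grip_width: 1.0
```

{"api": "move_arm", "payload": {
  "jaw": [0,0,60,100,100],
  "slide": [
    [0.1,4,0],
    [0.1,4,0],
    [0.1,4,0],
    [0.2,3,0],
    [0,0,0]
  ],
  "dr": [
    [0,0,0],
    [0,0,0],
    [0,0,0],
    [0,0,0],
    [0,0,0]
  ]
}}

```text
time: 8.0
position: [0.4426, -0.0564, 0.1892]
tool_rot: [-0.279, 3.128, 0.003]
ft_force: [0.3, -0.0, 0.5]
grip_width: 0.81
```

```bash
python3 go.py .4422 -.061 .07 189.8;  python3 -c "
from h import *
snap('scene','s3.png')"
```

```text
t 8.0 pos [ 0.4426 -0.0564  0.1892] toolx -169.79 tooly [-0.177  0.984  0.002] tilt [0.0006 0.0017] F [ 0.25 -0.01  0.46] w 0.81
dr tool deg [0.09 0.05 0.41]
slide after turn cm [ 0.12 -0.45 11.92]
slide now cm [ 0.13 -0.47 11.92]
```

View pics/s3.png

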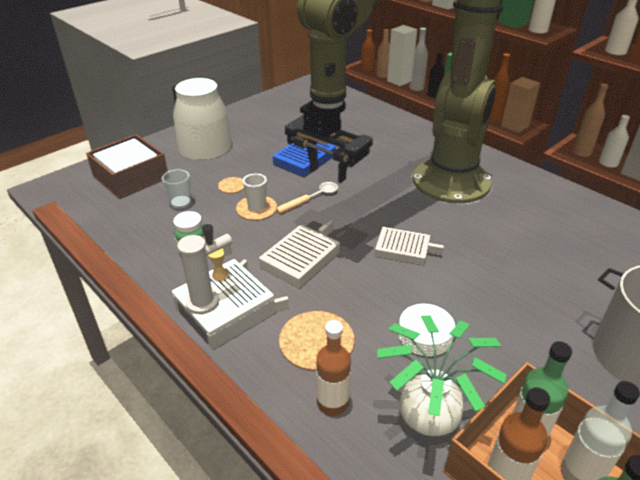

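The cup stands upright on the coaster at (256,195). I'll descend over the handle next.

{"api": "move_arm", "payload": {
  "jaw": [100,100,100,100,100],
  "slide": [
    [0.1,-0.45,3],
    [0,0,3],
    [0,0,3],
    [0,0,2.9],
    [0,0,0]
  ],
  "dr": [
    [0,0,0.4],
    [0,0,0],
    [0,0,0],
    [0,0,0],
    [0,0,0]
  ]
}}

```text
time: 8.55
position: [0.4399, -0.0667, 0.0666]
tool_rot: [0.254, -3.124, 0.001]
ft_force: [-0.9, 0.2, 0.3]
grip_width: 0.609
```

```bash
python3 go.py .4422 -.061 .012 189.8;  python3 -c "
from h import *
im,_=snap('scene','s4.png');cv2.imwrite('pics/s4z.png',cv2.resize(im[130:330,200:400,::-1],None,fx=3,fy=3))"
```

```text
t 8.55 pos [ 0.4399 -0.0667  0.0666] toolx -170.72 tooly [-0.161  0.987  0.   ] tilt [-0.0071 -0.001 ] F [-0.87  0.21  0.31] w 0.609
dr tool deg [ 0.01 -0.41 -0.52]
slide after turn cm [-0.32  0.53  5.46]
slide now cm [-0.35  0.53  5.46]
```

View pics/s4z.png

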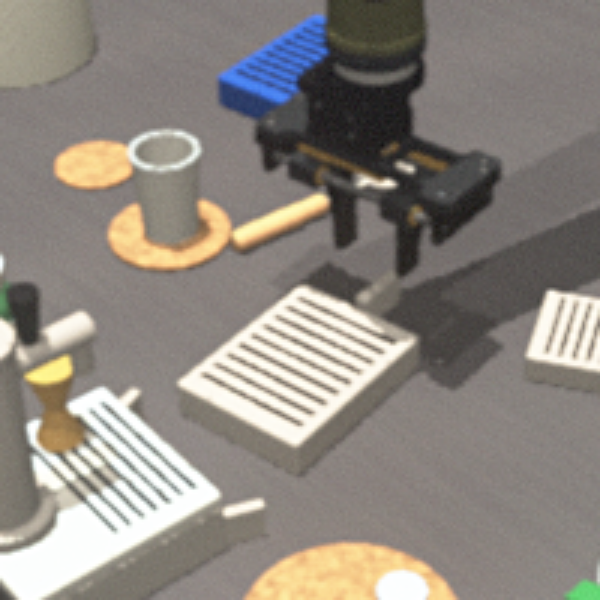

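{"api": "move_arm", "payload": {
  "jaw": [100,100],
  "slide": [
    [0,0,0],
    [0,0,0]
  ],
  "dr": [
    [0,0,0],
    [0,0,0]
  ]
}}

```text
time: 8.8
position: [0.4445, -0.0658, 0.0714]
tool_rot: [-0.257, 3.128, -0.0]
ft_force: [-0.3, -0.0, 0.6]
grip_width: 0.605
```

```bash
python3 go.py .4422 -.061 .012 189.8; python3 -c "
from bench import *
print(get_state()['joint_positions'].round(3))"
```

```text
t 8.8 pos [ 0.4445 -0.0658  0.0714] toolx -170.62 tooly [-0.163  0.987 -0.001] tilt [0.0033 0.    ] F [-0.25 -0.01  0.57] w 0.605
dr tool deg [-0.03  0.19 -0.42]
slide after turn cm [0.15 0.51 5.94]
slide now cm [0.17 0.51 5.94]
[-0.263  0.024  0.357  2.119 -0.01   0.997  1.834]
```

{"api": "move_arm", "payload": {
  "jaw": [100,100,100,100,100],
  "slide": [
    [0.1,0.5,0],
    [0,0,2],
    [0,0,2],
    [0,0,1.7],
    [0,0,0]
  ],
  "dr": [
    [0,0,-0.4],
    [0,0,0],
    [0,0,0],
    [0,0,0],
    [0,0,0]
  ]
}}

```text
time: 9.3
position: [0.4397, -0.06, 0.0114]
tool_rot: [0.27, -3.127, -0.0]
ft_force: [0.1, 0.3, 0.3]
grip_width: 0.612
```

```bash
python3 go.py .4422 -.061 .012 189.8
```

```text
t 9.3 pos [ 0.4397 -0.06    0.0114] toolx -170.15 tooly [-0.171  0.985  0.001] tilt [-0.0031  0.    ] F [0.09 0.35 0.31] w 0.612
dr tool deg [ 0.03 -0.18  0.05]
slide after turn cm [-0.23 -0.14 -0.06]
slide now cm [-0.23 -0.14 -0.06]
```

{"api": "move_arm", "payload": {
  "jaw": [160,190,215,230,240],
  "slide": [
    [0,0,0],
    [0,0,0],
    [0,0,0],
    [0,0,0],
    [0,0,0]
  ],
  "dr": [
    [0,0,0],
    [0,0,0],
    [0,0,0],
    [0,0,0],
    [0,0,0]
  ],
  "force": 10
}}

```text
time: 9.8
position: [0.4415, -0.0604, 0.013]
tool_rot: [-0.269, 3.129, 0.0]
ft_force: [-0.5, -0.3, -0.4]
grip_width: 0.234
```

{"api": "move_arm", "payload": {
  "jaw": [255,255,255],
  "slide": [
    [0,0,0],
    [0,0,0],
    [0,0,0]
  ],
  "dr": [
    [0,0,0],
    [0,0,0],
    [0,0,0]
  ],
  "force": 30
}}

```text
time: 10.1
position: [0.4413, -0.0605, 0.0127]
tool_rot: [-0.269, 3.13, 0.0]
ft_force: [-0.7, -0.4, 2.6]
grip_width: 0.133
```

```bash
python3 - <<'E'
from fit import *
im,d=snap('top','t5.png'); im2,_=snap('scene','s5.png')
v,u=np.mgrid[0:480,0:640]
t,e=tray(d,'top',[.545,-.043,.17],v>263); print('tray',t.round(4),np.degrees(t[2]),e)
a=cv2.resize(im[80:300,260:480],None,fx=1.8,fy=1.8); b=cv2.resize(im2[150:350,200:400],(396,396))
cv2.imwrite('pics/c5.png',np.hstack([a,b])[:,:,::-1])
E
python3 go.py
```

```text
tray [ 0.5459 -0.0426  0.1612] 9.233378973077764 1477.625
t 10.2 pos [ 0.4413 -0.0605  0.0127] toolx -170.19 tooly [-0.17   0.985  0.   ] tilt [0.0002 0.0001] F [-0.32  0.35  3.78] w 0.131
slide now cm [0. 0. 0.]
```

View pics/c5.png

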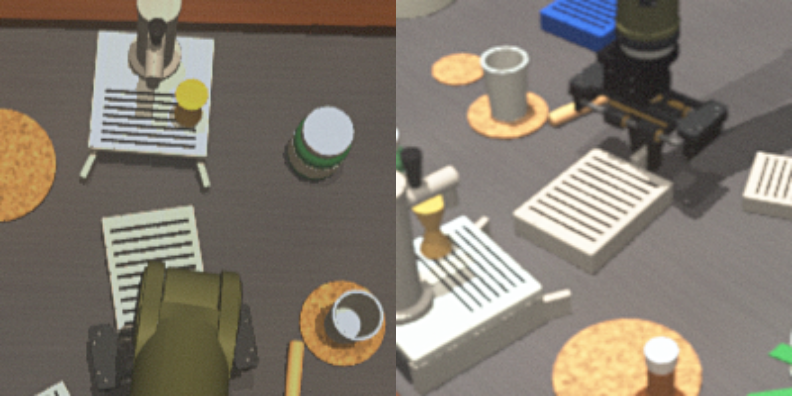

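{"api": "move_arm", "payload": {
  "jaw": [255,255,255,255,255],
  "slide": [
    [0,0,0],
    [-0.4,0.8,0],
    [-0.4,0.8,0],
    [-0.4,0.8,0],
    [-0.4,0.8,0]
  ],
  "dr": [
    [0,0,0],
    [0,0,1.2],
    [0,0,1.2],
    [0,0,1.2],
    [0,0,1.2]
  ],
  "force": 60
}}

```text
time: 10.7
position: [0.4515, -0.03, 0.0127]
tool_rot: [0.129, -3.136, 0.005]
ft_force: [-6.2, -9.2, 7.9]
grip_width: 0.132
```

```bash
python3 go.py .454 -.013 .0125 176.5; python3 - <<'E'
from h import *
im,d=snap('top','t6.png'); im2,_=snap('scene','s6.png')
a=cv2.resize(im[80:300,260:480],None,fx=1.8,fy=1.8); b=cv2.resize(im2[150:350,200:400],(396,396))
cv2.imwrite('pics/c6.png',np.hstack([a,b])[:,:,::-1])
E
```

```text
t 10.7 pos [ 0.4515 -0.03    0.0127] toolx -175.28 tooly [-0.082  0.997 -0.003] tilt [-0.0024 -0.0032] F [-6.2  -9.22  7.87] w 0.132
dr tool deg [-0.18 -0.14  8.22]
slide after turn cm [-0.15  1.71  0.02]
slide now cm [-0.39  1.67  0.02]
```

View pics/c6.png

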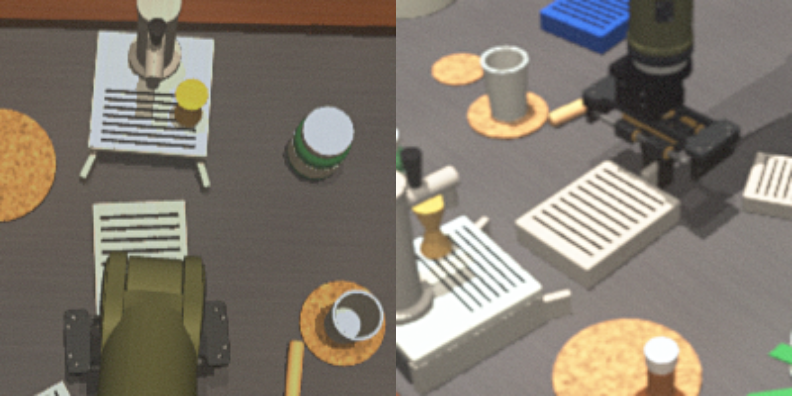

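{"api": "move_arm", "payload": {
  "jaw": [255,255,255,255,255],
  "slide": [
    [-0.15,0.4,-0.05],
    [-0.1,0.4,0],
    [-0.05,0.45,0],
    [0,0.45,0],
    [0,0,0]
  ],
  "dr": [
    [0,0,2],
    [0,0,2],
    [0,0,2],
    [0,0,2.2],
    [0,0,0]
  ]
}}

```text
time: 11.3
position: [0.4547, -0.0091, 0.0127]
tool_rot: [-0.087, -3.14, -0.0]
ft_force: [-0.9, 0.0, -0.0]
grip_width: 0.133
```

```bash
python3 go.py .454 -.013 .0125 176.5; cat > look.py <<'E'
import sys
from fit import *
n=sys.argv[1]
im,d=snap('top','t%s.png'%n); im2,d2=snap('scene','s%s.png'%n)
a=cv2.resize(im[80:300,260:480],None,fx=1.8,fy=1.8); b=cv2.resize(im2[150:350,180:380],(396,396))
cv2.imwrite('pics/c%s.png'%n,np.hstack([a,b])[:,:,::-1])
def st(p,o=(.6936,-.0276),y=-.0609):
    c,s=np.cos(y),np.sin(y); q=p[...,:2]-o; return np.stack([q[...,0]*c+q[...,1]*s,-q[...,0]*s+q[...,1]*c],-1)
P=cloud('scene',d2); S=st(P); Z=P[...,2]
# tray top from scene cam: points z~34mm region in front of mouth
m=(Z>.026)&(Z<.041)&(S[...,0]>-.26)&(S[...,0]<.0)&(abs(S[...,1])<.1); m=clean(m,7)
q=S[m]*1000
print(m.sum(),'x',np.percentile(q[:,0],[1,50,99]).round(1))
for lo in range(-220,0,15):
    k=(q[:,0]>lo)&(q[:,0]<lo+15)
    if k.sum()>60: print(lo,k.sum(),'y',np.percentile(q[k,1],[1,99]).round(1))
# top: leading edge & sides
P=cloud('top',d); S=st(P); Z=P[...,2]
m=(Z>.026)&(Z<.041)&(S[...,0]>-.26)&(S[...,0]<.0)&(abs(S[...,1])<.1); m=clean(m,7); q=S[m]*1000; print('top',m.sum())
for lo in range(-220,0,15):
    k=(q[:,0]>lo)&(q[:,0]<lo+15)
    if k.sum()>20: print(lo,k.sum(),'y',np.percentile(q[k,1],[1,99]).round(1))
for lo in range(-60,60,15):
    k=(q[:,1]>lo)&(q[:,1]<lo+15)
    if k.sum()>20: print('ycol',lo,'xmax',np.percentile(q[k,0],99).round(1))
E
python3 look.py 7
```

```text
t 11.3 pos [ 0.4547 -0.0091  0.0127] toolx 176.84 tooly [0.055 0.998 0.   ] tilt [-0.0004  0.0002] F [-0.92  0.03 -0.03] w 0.133
dr tool deg [ 0.01 -0.02  0.34]
slide after turn cm [ 0.05 -0.39  0.02]
slide now cm [ 0.05 -0.39  0.02]
2518 x [-211.2 -126.5  -52.1]
-220 96 y [-55.2  64.3]
-205 211 y [-52.   66.9]
-190 220 y [-50.4  66.7]
-175 211 y [-49.9  66.3]
-160 231 y [-50.9  66.9]
-145 227 y [-51.1  66. ]
-130 227 y [-52.1  66. ]
-115 235 y [-50.4  66.9]
-100 245 y [-52.4  66.4]
-85 242 y [-50.9  67.5]
-70 250 y [-51.2  66.3]
-55 108 y [-46.1  66.1]
top 1534
-130 174 y [-49.1  58.9]
-115 332 y [-55.3  62. ]
-100 333 y [-55.9  61.2]
-85 329 y [-55.2  60.4]
-70 322 y [-55.9  61.1]
-55 35 y [-48.   54.8]
ycol -60 xmax -55.5
ycol -45 xmax -53.8
ycol -30 xmax -54.5
ycol -15 xmax -52.9
ycol 0 xmax -55.3
ycol 15 xmax -53.3
ycol 30 xmax -54.9
ycol 45 xmax -53.2
```

View pics/c7.png

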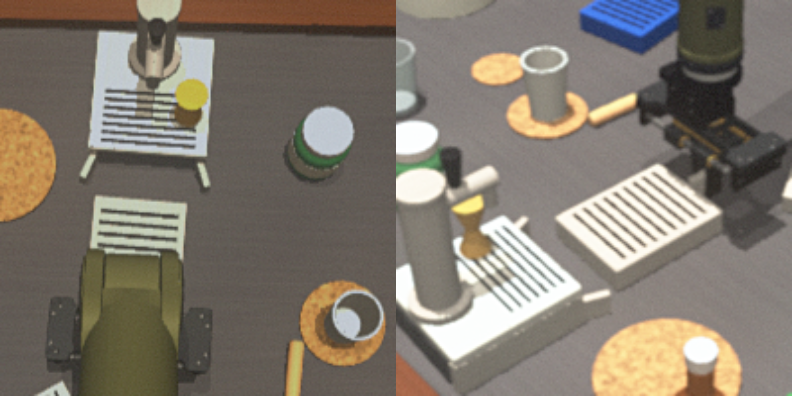

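```bash
python3 - <<'E'
from fit import *
def st(p,o=(.6936,-.0276),y=-.0609):
    c,s=np.cos(y),np.sin(y); q=p[...,:2]-o; return np.stack([q[...,0]*c+q[...,1]*s,-q[...,0]*s+q[...,1]*c],-1)
for cam,f in(('scene','s7'),('top','t7')):
    z=np.load('pics/%s.npz'%f);P=cloud(cam,z['d']); S=st(P); Z=P[...,2]
    m=(Z>.048)&(Z<.064)&(S[...,0]>-.02)&(S[...,0]<.18)&(abs(S[...,1])<.11); m=clean(m,5); q=S[m]*1000
    for lo in range(0,160,20):
        k=(q[:,0]>lo)&(q[:,0]<lo+20); print(cam,lo,k.sum(),np.percentile(q[k,1],[1,99]).round(1),np.percentile(q[k,1],[1,99]).mean().round(1))
    # flares
    m=(Z>.012)&(Z<.06)&(S[...,0]>-.028)&(S[...,0]<-.006)&(abs(S[...,1])<.1); q=S[m]*1000
    for lo in (-28,-21,-14): 
        for sg in(1,-1):
            k=(q[:,0]>lo)&(q[:,0]<lo+7)&(q[:,1]*sg>0); print('flare',lo,k.sum(),np.percentile(q[k,1],[5,50,95]).round(1) if k.sum()>3 else '')
E
```

```text
scene 0 362 [-72.   78.9] 3.5
scene 20 456 [-68.9  79.5] 5.3
scene 40 377 [-34.5  79.9] 22.7
scene 60 427 [-46.3  79.2] 16.5
scene 80 349 [-39.3  79.9] 20.3
scene 100 210 [25.6 80.6] 53.1
scene 120 205 [34.6 80.7] 57.6
scene 140 240 [22.1 80.3] 51.2
flare -28 31 [78.3 85.  87.5]
flare -28 20 [-82.  -73.8 -71.4]
flare -21 25 [77.3 82.  84.9]
flare -21 14 [-76.4 -70.7 -68.7]
flare -14 30 [74.  80.6 82.8]
flare -14 7 [-76.1 -70.8 -64.6]
top 0 547 [-74.   73.5] -0.3
top 20 562 [-74.9  74. ] -0.4
top 40 485 [-73.9  73.9] 0.0
top 60 407 [-73.5  75.2] 0.8
top 80 342 [-31.5  74.7] 21.6
top 100 358 [-74.5  74.7] 0.1
top 120 287 [-75.1  75.6] 0.3
top 140 313 [-74.1  75.3] 0.6
flare -28 18 [73.9 77.8 83.4]
flare -28 19 [-84.2 -80.7 -74.9]
flare -21 15 [70.8 75.1 79.7]
flare -21 14 [-80.8 -75.2 -72.1]
flare -14 13 [68.9 73.1 76.7]
flare -14 15 [-78.2 -73.7 -69.5]
```

{"api": "move_arm", "payload": {
  "jaw": [255,255,255,255,255],
  "slide": [
    [-0.5,-0.15,0],
    [-0.5,-0.15,0],
    [-0.7,0,0],
    [-0.7,0,0],
    [0,0,0]
  ],
  "dr": [
    [0,0,0],
    [0,0,0],
    [0,0,0],
    [0,0,0],
    [0,0,0]
  ]
}}

```text
time: 11.9
position: [0.4767, -0.0132, 0.0127]
tool_rot: [-0.085, -3.135, -0.001]
ft_force: [-7.2, 0.2, 6.4]
grip_width: 0.133
```

```bash
python3 go.py; python3 look.py 8
```

```text
t 11.9 pos [ 0.4767 -0.0132  0.0127] toolx 176.91 tooly [0.054 0.999 0.001] tilt [-0.0052  0.0009] F [-7.23  0.22  6.36] w 0.133
slide now cm [0. 0. 0.]
2580 x [-189.6 -104.3  -30.2]
-190 196 y [-52.4  63.2]
-175 223 y [-53.9  63.6]
-160 219 y [-54.3  64. ]
-145 227 y [-53.2  64.8]
-130 233 y [-53.6  64.6]
-115 237 y [-54.7  64.5]
-100 236 y [-52.3  65.4]
-85 246 y [-52.5  64.6]
-70 247 y [-53.7  65.9]
-55 257 y [-53.2  65.4]
-40 230 y [-51.6  65. ]
top 1279
-100 105 y [-43.5  54.9]
-85 326 y [-56.9  60.2]
-70 326 y [-56.6  59.3]
-55 325 y [-57.3  60.5]
-40 186 y [-56.3  59.8]
ycol -60 xmax -32.0
ycol -45 xmax -31.2
ycol -30 xmax -32.6
ycol -15 xmax -31.4
ycol 0 xmax -32.9
ycol 15 xmax -31.3
ycol 30 xmax -32.6
ycol 45 xmax -32.4
```

View pics/c8.png

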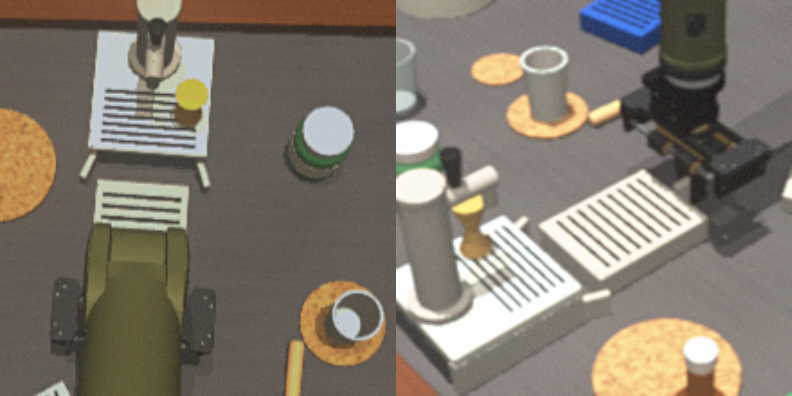

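{"api": "move_arm", "payload": {
  "jaw": [255,255,255,255,255],
  "slide": [
    [-0.4,-0.1,0],
    [-0.4,-0.1,0],
    [-0.4,0,0],
    [-0.4,0,0],
    [0,0,0]
  ],
  "dr": [
    [0,0,0],
    [0,0,0],
    [0,0,0],
    [0,0,0],
    [0,0,0]
  ]
}}

```text
time: 12.5
position: [0.491, -0.0158, 0.0127]
tool_rot: [-0.084, -3.132, -0.002]
ft_force: [-11.0, 2.1, 11.9]
grip_width: 0.134
```

```bash
python3 go.py; python3 look.py 9
```

```text
t 12.5 pos [ 0.491  -0.0158  0.0127] toolx 176.93 tooly [0.054 0.999 0.001] tilt [-0.0083  0.0014] F [-11.     2.07  11.9 ] w 0.134
slide now cm [0. 0. 0.]
2617 x [-174.7  -89.6  -15.5]
-175 215 y [-56.3  62.1]
-160 218 y [-54.4  62.7]
-145 224 y [-54.7  61.9]
-130 233 y [-55.9  62. ]
-115 234 y [-55.2  63.1]
-100 237 y [-56.3  64.1]
-85 237 y [-54.5  63.2]
-70 246 y [-54.4  64.1]
-55 258 y [-54.4  64. ]
-40 257 y [-53.7  64.8]
-25 222 y [-52.2  63. ]
top 1108
-70 280 y [-56.   55.5]
-55 324 y [-59.4  58.2]
-40 326 y [-58.6  57.9]
-25 164 y [-56.4  55.9]
ycol -60 xmax -17.3
ycol -45 xmax -17.5
ycol -30 xmax -16.9
ycol -15 xmax -16.9
ycol 0 xmax -17.2
ycol 15 xmax -16.9
ycol 30 xmax -17.9
ycol 45 xmax -18.3
```

{"api": "move_arm", "payload": {
  "jaw": [255,255,255,255,255],
  "slide": [
    [-0.2,0,-0.06],
    [-0.4,0,0],
    [-0.4,0,0],
    [-0.4,0,0],
    [0,0,0]
  ],
  "dr": [
    [0,0,0],
    [0,0,0],
    [0,0,0],
    [0,0,0],
    [0,0,0]
  ]
}}

```text
time: 13.1
position: [0.5063, -0.0172, 0.0127]
tool_rot: [-0.085, -3.135, -0.001]
ft_force: [-4.2, 0.2, 1.3]
grip_width: 0.134
```

```bash
python3 go.py; python3 look.py 10
```

```text
t 13.1 pos [ 0.5063 -0.0172  0.0127] toolx 176.89 tooly [0.054 0.999 0.   ] tilt [-0.0052  0.0005] F [-4.25  0.16  1.32] w 0.134
slide now cm [0. 0. 0.]
2440 x [-159.5  -80.9   -9.3]
-160 201 y [-55.4  61.8]
-145 228 y [-56.2  62.1]
-130 232 y [-56.9  61.5]
-115 243 y [-56.   62.6]
-100 233 y [-54.7  62.3]
-85 240 y [-56.2  62.5]
-70 253 y [-57.2  62.8]
-55 249 y [-56.1  63. ]
-40 258 y [-53.4  63.8]
-25 249 y [-54.8  63. ]
top 1005
-55 179 y [-53.   51.9]
-40 329 y [-59.1  57.2]
-25 318 y [-59.5  57.8]
-10 170 y [-57.4  54.8]
ycol -60 xmax -2.1
ycol -45 xmax -1.1
ycol -30 xmax -1.6
ycol -15 xmax -2.7
ycol 0 xmax -1.6
ycol 15 xmax -3.0
ycol 30 xmax -1.6
ycol 45 xmax -3.5
```

View pics/c10.png

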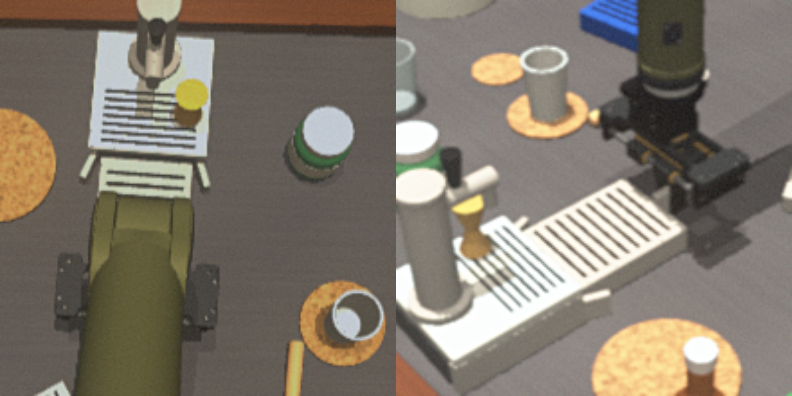

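{"api": "move_arm", "payload": {
  "jaw": [255,255,255,255,255],
  "slide": [
    [-0.5,0.05,0],
    [-0.5,0,0],
    [-0.5,0,0],
    [-0.5,0,0],
    [0,0,0]
  ],
  "dr": [
    [0,0,0],
    [0,0,0],
    [0,0,0],
    [0,0,0],
    [0,0,0]
  ]
}}

```text
time: 13.7
position: [0.5272, -0.018, 0.0128]
tool_rot: [-0.086, -3.137, -0.0]
ft_force: [-3.2, -0.1, -0.3]
grip_width: 0.131
```

```bash
python3 go.py
```

```text
t 13.7 pos [ 0.5272 -0.018   0.0128] toolx 176.87 tooly [ 0.055  0.999 -0.   ] tilt [-0.0034  0.0001] F [-3.24 -0.07 -0.28] w 0.131
slide now cm [0. 0. 0.]
```

{"api": "move_arm", "payload": {
  "jaw": [255,255,255,255,255],
  "slide": [
    [-0.5,0,0.02],
    [-0.5,0,0],
    [-0.5,0,0],
    [-0.5,0,0],
    [0,0,0]
  ],
  "dr": [
    [0,0,0],
    [0,0,0],
    [0,0,0],
    [0,0,0],
    [0,0,0]
  ]
}}

```text
time: 14.2
position: [0.5477, -0.0191, 0.0128]
tool_rot: [-0.086, -3.138, -0.0]
ft_force: [-3.7, 0.9, -0.2]
grip_width: 0.132
```

```bash
python3 go.py; python3 look.py 11
```

```text
t 14.2 pos [ 0.5477 -0.0191  0.0128] toolx 176.85 tooly [ 0.055  0.998 -0.   ] tilt [-0.0022  0.0001] F [-3.69  0.88 -0.16] w 0.132
slide now cm [0. 0. 0.]
1827 x [-119.6  -61.6   -8.6]
-130 66 y [-51.1  58.5]
-115 233 y [-54.7  62.9]
-100 237 y [-54.7  62.5]
-85 244 y [-55.8  63.1]
-70 241 y [-55.4  62.4]
-55 251 y [-54.3  62.5]
-40 259 y [-55.3  62.7]
-25 259 y [-54.2  62.7]Traceback (most recent call last):
  File "look.py", line 19, in <module>
    m=(Z>.026)&(Z<.041)&(S[...,0]>-.26)&(S[...,0]<.0)&(abs(S[...,1])<.1); m=clean(m,7); q=S[m]*1000; print('top',m.sum())
                                                                            ~~~~~^^^^^
  File "fit.py", line 6, in clean
    n,l,s,c=cv2.connectedComponentsWithStats(m); return l==1+np.argmax(s[1:,4])
                                                             ~~~~~~~~~^^^^^^^^^
    return _wrapfunc(a, 'argmax', axis=axis, out=out, **kwds)
    return bound(*args, **kwds)
ValueError: attempt to get argmax of an empty sequence
```

{"api": "move_arm", "payload": {
  "jaw": [255,255,255,255,255],
  "slide": [
    [-0.5,0,0.02],
    [-0.5,0,0],
    [-0.5,0,0],
    [-0.5,0,0],
    [0,0,0]
  ],
  "dr": [
    [0,0,0],
    [0,0,0],
    [0,0,0],
    [0,0,0],
    [0,0,0]
  ]
}}

```text
time: 14.8
position: [0.5697, -0.0203, 0.0131]
tool_rot: [0.087, 3.139, -0.0]
ft_force: [0.1, -0.1, -4.7]
grip_width: 0.136
```

```bash
python3 go.py
```

```text
t 14.8 pos [ 0.5697 -0.0203  0.0131] toolx 176.83 tooly [ 0.055  0.998 -0.   ] tilt [ 0.0017 -0.0003] F [ 0.15 -0.05 -4.72] w 0.136
slide now cm [0. 0. 0.]
```

{"api": "move_arm", "payload": {
  "jaw": [255,255,255,255,255],
  "slide": [
    [-0.5,0,0],
    [-0.5,0,0],
    [-0.5,0,0],
    [-0.4,0,0],
    [0,0,0]
  ],
  "dr": [
    [0,0,0],
    [0,0,0],
    [0,0,0],
    [0,0,0],
    [0,0,0]
  ]
}}

```text
time: 15.3
position: [0.5888, -0.0214, 0.0133]
tool_rot: [0.087, 3.139, -0.0]
ft_force: [-0.2, 0.7, -6.5]
grip_width: 0.133
```

```bash
python3 go.py
```

```text
t 15.3 pos [ 0.5888 -0.0214  0.0133] toolx 176.82 tooly [ 0.055  0.998 -0.   ] tilt [ 0.0019 -0.0003] F [-0.16  0.68 -6.54] w 0.133
slide now cm [0. 0. 0.]
```

{"api": "move_arm", "payload": {
  "jaw": [255,255,255,255,255],
  "slide": [
    [0,0,0.04],
    [0,0,0.03],
    [-0.2,0,0],
    [-0.2,0,0],
    [0,0,0]
  ],
  "dr": [
    [0,0,0],
    [0,0,0],
    [0,0,0],
    [0,0,0],
    [0,0,0]
  ]
}}

```text
time: 15.8
position: [0.5905, -0.0214, 0.0128]
tool_rot: [-0.087, -3.138, -0.001]
ft_force: [-4.1, 0.5, 0.1]
grip_width: 0.135
```

```bash
python3 go.py
```

```text
t 15.8 pos [ 0.5905 -0.0214  0.0128] toolx 176.81 tooly [0.056 0.998 0.   ] tilt [-0.0022  0.0004] F [-4.15  0.45  0.11] w 0.135
slide now cm [0. 0. 0.]
```

{"api": "move_arm", "payload": {
  "jaw": [255,255,255,255,255],
  "slide": [
    [-0.2,0,0],
    [-0.2,0,0],
    [-0.2,0,0],
    [-0.2,0,0],
    [0,0,0]
  ],
  "dr": [
    [0,0,0],
    [0,0,0],
    [0,0,0],
    [0,0,0],
    [0,0,0]
  ]
}}

```text
time: 16.3
position: [0.5988, -0.022, 0.0128]
tool_rot: [-0.087, -3.139, -0.0]
ft_force: [-4.9, -0.7, 0.7]
grip_width: 0.132
```

```bash
python3 go.py
```

```text
t 16.3 pos [ 0.5988 -0.022   0.0128] toolx 176.81 tooly [0.056 0.998 0.   ] tilt [-0.0016  0.0003] F [-4.91 -0.69  0.74] w 0.132
slide now cm [0. 0. 0.]
```

{"api": "move_arm", "payload": {
  "jaw": [255,255,255,255,255],
  "slide": [
    [-0.15,0,0],
    [-0.15,0,0],
    [-0.15,0,0],
    [-0.15,0,0],
    [0,0,0]
  ],
  "dr": [
    [0,0,0],
    [0,0,0],
    [0,0,0],
    [0,0,0],
    [0,0,0]
  ]
}}

```text
time: 16.8
position: [0.6047, -0.0223, 0.0128]
tool_rot: [-0.087, -3.139, -0.0]
ft_force: [-4.6, 0.7, 0.2]
grip_width: 0.136
```

```bash
python3 go.py
```

```text
t 16.8 pos [ 0.6047 -0.0223  0.0128] toolx 176.81 tooly [0.056 0.998 0.   ] tilt [-0.0017  0.0003] F [-4.61  0.73  0.16] w 0.136
slide now cm [0. 0. 0.]
```

{"api": "move_arm", "payload": {
  "jaw": [255,255,255,255,255],
  "slide": [
    [-0.12,0,0],
    [-0.12,0,0],
    [-0.12,0,0],
    [-0.12,0,0],
    [-0.12,0,0]
  ],
  "dr": [
    [0,0,0],
    [0,0,0],
    [0,0,0],
    [0,0,0],
    [0,0,0]
  ]
}}

```text
time: 17.3
position: [0.6102, -0.0226, 0.0128]
tool_rot: [-0.087, -3.138, -0.001]
ft_force: [-6.7, 1.0, 2.1]
grip_width: 0.135
```

```bash
python3 go.py
```

```text
t 17.3 pos [ 0.6102 -0.0226  0.0128] toolx 176.81 tooly [0.056 0.998 0.   ] tilt [-0.0026  0.0004] F [-6.66  0.96  2.1 ] w 0.135
slide now cm [0. 0. 0.]
```

{"api": "move_arm", "payload": {
  "jaw": [255,255,255,255,255],
  "slide": [
    [-0.1,0,0],
    [-0.1,0,0],
    [-0.1,0,0],
    [-0.1,0,0],
    [-0.1,0,0]
  ],
  "dr": [
    [0,0,0],
    [0,0,0],
    [0,0,0],
    [0,0,0],
    [0,0,0]
  ]
}}

```text
time: 17.8
position: [0.6152, -0.0229, 0.0128]
tool_rot: [-0.087, -3.138, -0.001]
ft_force: [-6.6, -0.2, 1.4]
grip_width: 0.136
```

```bash
python3 go.py
```

```text
t 17.8 pos [ 0.6152 -0.0229  0.0128] toolx 176.81 tooly [0.056 0.998 0.   ] tilt [-0.0025  0.0004] F [-6.62 -0.16  1.42] w 0.136
slide now cm [0. 0. 0.]
```

{"api": "move_arm", "payload": {
  "jaw": [255,255,255,255,255],
  "slide": [
    [-0.1,0,-0.01],
    [-0.1,0,0],
    [-0.1,0,0],
    [-0.1,0,0],
    [-0.1,0,0]
  ],
  "dr": [
    [0,0,0],
    [0,0,0],
    [0,0,0],
    [0,0,0],
    [0,0,0]
  ]
}}

```text
time: 18.3
position: [0.6203, -0.0231, 0.0128]
tool_rot: [-0.087, -3.138, -0.001]
ft_force: [-5.8, 0.5, 1.2]
grip_width: 0.131
```

```bash
python3 go.py
```

```text
t 18.3 pos [ 0.6203 -0.0231  0.0128] toolx 176.81 tooly [0.056 0.998 0.   ] tilt [-0.0023  0.0004] F [-5.81  0.48  1.19] w 0.131
slide now cm [0. 0. 0.]
```

{"api": "move_arm", "payload": {
  "jaw": [255,255,255,255,255],
  "slide": [
    [-0.1,0,0],
    [-0.1,0,0],
    [-0.1,0,0],
    [-0.1,0,0],
    [-0.1,0,0]
  ],
  "dr": [
    [0,0,0],
    [0,0,0],
    [0,0,0],
    [0,0,0],
    [0,0,0]
  ]
}}

```text
time: 18.8
position: [0.6227, -0.0234, 0.0128]
tool_rot: [-0.087, -3.132, -0.001]
ft_force: [-14.7, -0.0, 10.0]
grip_width: 0.13
```

```bash
python3 go.py
```

```text
t 18.8 pos [ 0.6227 -0.0234  0.0128] toolx 176.81 tooly [0.056 0.998 0.   ] tilt [-0.0081  0.0009] F [-1.472e+01 -1.000e-02  9.970e+00] w 0.13
slide now cm [0. 0. 0.]
```

{"api": "move_arm", "payload": {
  "jaw": [255,255,255,255,255],
  "slide": [
    [0,0,0],
    [0,0,-0.03],
    [0,0,-0.03],
    [0,0,0],
    [0,0,0]
  ],
  "dr": [
    [0,0,0],
    [0,0,0],
    [0,0,0],
    [0,0,0],
    [0,0,0]
  ]
}}

```text
time: 19.3
position: [0.6228, -0.0234, 0.0128]
tool_rot: [-0.087, -3.133, -0.001]
ft_force: [-11.4, 0.1, 3.6]
grip_width: 0.127
```

```bash
python3 go.py
```

```text
t 19.3 pos [ 0.6228 -0.0234  0.0128] toolx 176.81 tooly [0.056 0.998 0.   ] tilt [-0.0075  0.0007] F [-11.38   0.07   3.61] w 0.127
slide now cm [0. 0. 0.]
```

{"api": "move_arm", "payload": {
  "jaw": [255,255,255,255,255],
  "slide": [
    [-0.05,0,-0.01],
    [-0.05,0,-0.01],
    [0,0,0],
    [0,0,0],
    [0,0,0]
  ],
  "dr": [
    [0,0,0],
    [0,0,0],
    [0,0,0],
    [0,0,0],
    [0,0,0]
  ]
}}

```text
time: 19.8
position: [0.6231, -0.0235, 0.0128]
tool_rot: [-0.087, -3.131, -0.001]
ft_force: [-13.0, 0.4, 4.7]
grip_width: 0.131
```

```bash
python3 go.py
```

```text
t 19.8 pos [ 0.6231 -0.0235  0.0128] toolx 176.81 tooly [0.056 0.998 0.   ] tilt [-0.0089  0.0007] F [-12.96   0.45   4.71] w 0.131
slide now cm [0. 0. 0.]
```

{"api": "move_arm", "payload": {
  "jaw": [255,255,255,255,255],
  "slide": [
    [-0.03,0,-0.02],
    [-0.03,0,-0.02],
    [0,0,0],
    [0,0,0],
    [0,0,0]
  ],
  "dr": [
    [0,0,0],
    [0,0,0],
    [0,0,0],
    [0,0,0],
    [0,0,0]
  ]
}}

```text
time: 20.3
position: [0.6234, -0.0235, 0.0128]
tool_rot: [-0.087, -3.131, -0.001]
ft_force: [-13.3, 1.1, 2.6]
grip_width: 0.132
```

```bash
python3 go.py
```

```text
t 20.3 pos [ 0.6234 -0.0235  0.0128] toolx 176.81 tooly [0.056 0.998 0.   ] tilt [-0.0096  0.0007] F [-13.27   1.11   2.63] w 0.132
slide now cm [0. 0. 0.]
```

{"api": "move_arm", "payload": {
  "jaw": [255,255,255,255,255],
  "slide": [
    [0,0,0],
    [0.1,0,0],
    [0.1,0,0.01],
    [0.1,0,0.01],
    [0,0,0]
  ],
  "dr": [
    [0,0,0],
    [0,0,0],
    [0,0,0],
    [0,0,0],
    [0,0,0]
  ]
}}

```text
time: 20.8
position: [0.6235, -0.0235, 0.0129]
tool_rot: [-0.087, -3.137, 0.0]
ft_force: [-5.4, -0.7, -3.0]
grip_width: 0.134
```

```bash
python3 go.py
```

```text
t 20.8 pos [ 0.6235 -0.0235  0.0129] toolx 176.81 tooly [ 0.056  0.998 -0.   ] tilt [-0.003 -0.   ] F [-5.41 -0.71 -3.04] w 0.134
slide now cm [0. 0. 0.]
```

{"api": "move_arm", "payload": {
  "jaw": [255,255,215,205,190],
  "slide": [
    [0,0,0.03],
    [0,0,0],
    [0,0,0],
    [0,0,0],
    [0,0,0]
  ],
  "dr": [
    [0,0,0],
    [0,0,0],
    [0,0,0],
    [0,0,0],
    [0,0,0]
  ]
}}

```text
time: 21.3
position: [0.6271, -0.0234, 0.0146]
tool_rot: [0.087, 3.136, 0.0]
ft_force: [-0.5, 0.6, 0.2]
grip_width: 0.217
```

{"api": "move_arm", "payload": {
  "jaw": [170,150,140,140],
  "slide": [
    [0,0,0],
    [0,0,0],
    [0,0,0],
    [0,0,0]
  ],
  "dr": [
    [0,0,0],
    [0,0,0],
    [0,0,0],
    [0,0,0]
  ]
}}

```text
time: 21.7
position: [0.6252, -0.0234, 0.0134]
tool_rot: [0.087, 3.14, 0.0]
ft_force: [0.0, -0.2, 0.3]
grip_width: 0.436
```

```bash
python3 go.py;  python3 look.py 12 2>&1 | grep -v File
```

```text
t 21.7 pos [ 0.6252 -0.0234  0.0134] toolx 176.82 tooly [0.056 0.998 0.   ] tilt [0.0003 0.    ] F [ 0.04 -0.17  0.28] w 0.436
slide now cm [0. 0. 0.]
593 x [-48.3 -25.7  -8.2]
-40 256 y [-54.6  63.9]
-25 259 y [-54.7  62.7]
Traceback (most recent call last):
ValueError: attempt to get argmax of an empty sequence
```

View pics/s12.png

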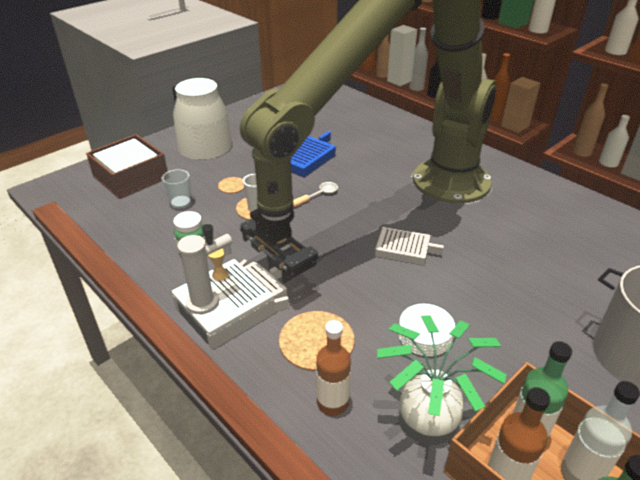

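{"api": "move_arm", "payload": {
  "jaw": [140,140,140,140,140],
  "slide": [
    [0,0,-1.5],
    [0,0,-2],
    [0,0,-3],
    [1,0,-4],
    [3,0,-4]
  ],
  "dr": [
    [0,0,0],
    [0,0,0],
    [0,0,0],
    [0,0,0],
    [0,0,0]
  ]
}}

```text
time: 22.3
position: [0.5863, -0.0213, 0.1607]
tool_rot: [0.087, 3.138, -0.001]
ft_force: [0.8, -0.6, -0.2]
grip_width: 0.451
```

{"api": "move_arm", "payload": {
  "jaw": [140,140,140,140,140],
  "slide": [
    [3,2,-1],
    [4,3,0],
    [4,3,0],
    [2,3,0],
    [0,0,0]
  ],
  "dr": [
    [0,0,0],
    [0,0,0],
    [0,0,0],
    [0,0,0],
    [0,0,0]
  ]
}}

```text
time: 22.8
position: [0.459, 0.1007, 0.1697]
tool_rot: [0.075, 3.14, 0.005]
ft_force: [0.5, -0.5, 0.4]
grip_width: 0.446
```

```bash
python3 go.py;  python3 - <<'E'
from fit import *
im,d=snap('top','t13.png'); im2,d2=snap('scene','s13.png')
a=cv2.resize(im[80:300,260:480],None,fx=1.8,fy=1.8); b=cv2.resize(im2[150:350,180:380],(396,396))
cv2.imwrite('pics/c13.png',np.hstack([a,b])[:,:,::-1])
def st(p,o=(.6936,-.0276),y=-.0609):
    c,s=np.cos(y),np.sin(y); q=p[...,:2]-o; return np.stack([q[...,0]*c+q[...,1]*s,-q[...,0]*s+q[...,1]*c],-1)
for cam,dd in(('top',d),('scene',d2)):
    P=cloud(cam,dd);S=st(P);Z=P[...,2]
    m=clean((Z>.026)&(Z<.042)&(S[...,0]>-.26)&(S[...,0]<-.002)&(abs(S[...,1])<.064),5);q=S[m]*1000
    print(cam,m.sum(),np.percentile(q[:,0],[1,99]),np.percentile(q[:,1],[2,98]),np.median(Z[m]))
    for lo in range(-55,55,20):
        k=(q[:,1]>lo)&(q[:,1]<lo+20); print(lo,np.percentile(q[k,0],3).round(1))
P=cloud('top',d);v,u=np.mgrid[0:480,0:640]
rim=(u>430)&(u<485)&(v>225)&(v<280)&(P[...,2]>.082)&(P[...,2]<.1);p=P[rim][:,:2]
A=np.c_[2*p,np.ones(len(p))]; r=np.linalg.lstsq(A,(p**2).sum(1),rcond=None)[0]; print('rim',r[:2],P[rim][:,2].mean())
E
```

```text
t 22.8 pos [0.459  0.1007 0.1697] toolx 177.26 tooly [0.048 0.999 0.003] tilt [0.0009 0.0031] F [ 0.51 -0.48  0.37] w 0.446
slide now cm [0. 0. 0.]
top 920 [-44.71907446  -2.29592911] [-57.77809137  55.65316142] 0.03483474730640279
-55 -43.6
-35 -43.4
-15 -45.5
5 -43.3
25 -43.8
45 -43.0
scene 668 [-83.36568047  -7.69247175] [-52.34393667  62.44846415] 0.0349438958525185
-55 -42.9
-35 -41.8
-15 -70.3
5 -85.2
25 -41.6
45 -40.3
rim [ 0.48810563 -0.28255104] 0.09053596406530146
```

View pics/c13.png

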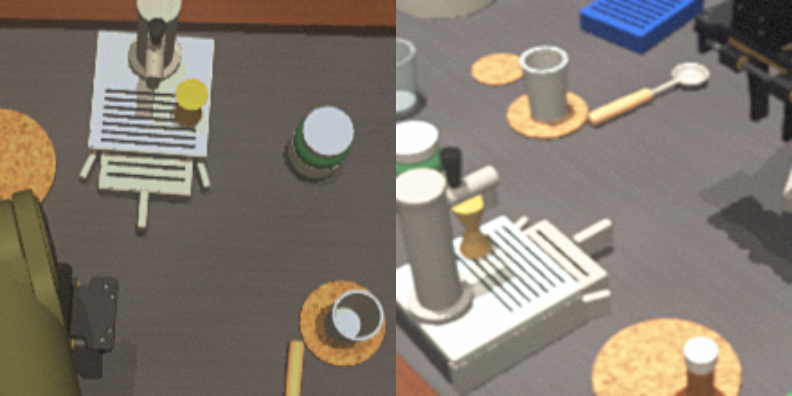

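```bash
python3 -c "
from bench import *
print(close_job())"
```

```text
the job is handed in; nothing more can be done
None
```

I moved the cup onto the 110 mm cork coaster, slid the tray under the deck until it met the seal, pressed on it, let go and handed the job in at about 23 s. `close_job` gives no verdict, so what follows is from my own last checks.

- **Cup:** it stands upright on the coaster, about 2 mm from its centre, and nothing is touching it.
- **Tray position:** it is centred in the bay and in line with it to about half a degree. Its top was measured at 35 mm, so it lies flat. Its middle is about 35 mm past the mouth.
- **Seal contact:** the wrist force rose to about 13 N when the tray met the seal. I take about 6 N of that as friction, which leaves an estimated 7 N on the seal, held for about 0.3 s. The wrist force went no higher than about 15 N.
- **After letting go:** the tray moved back by no more than about 1 mm. It should therefore still be bearing on the seal, though I could not measure that force directly.
- **Other things:** the bystanders near the work look unmoved in the last pictures; I did not measure their positions. The arm is clear of everything.

**Disagreements:**
- The scene camera read about 3–5 mm off from the top camera sideways, so I centred the tray by comparing it with the deck within each camera.
- While sliding in, the handle was pulled up by about 0.5 mm for a moment. I lowered it again, and no deck contact showed in the force readings.

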